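# Ring-test three slate stones in the stand

## Task

Ring-test the three black slate stones that stand side by side on one side of the empty slot in the beech stand: with a fingertip, tap each one lightly from above on the top of its edge, so that it just dips on its cushion and springs back, one at a time, starting with the stone at the end of the stand and working in towards the empty slot. Do not touch the pair on the other side of the gap, which are done, do not tip or lift any stone, and leave everything else on the cart where it is.

Things in the scene. Friction and masses are not known exactly. Their poses are not given: they have to be found in the camera images.
- stand: Beech stand fixed to the cart, at any angle: a bar 261 mm long (x), 44 wide (y), 34 high; origin at the centre of its underside, z up. Six slots are sawn across it at x = 100, 60, 20, -20, -60, -100 mm. The one at -20 is empty; each other holds a stone on edge, 13 mm proud of the wood, on a soft pale rubber cushion: pushed down, a stone sinks 1.4 mm per newton, stops firmly after 7 mm, and springs back.
- stone_a: First stone to tap, in the end slot at stand x = +100 mm: polished black slate baduk stone, a biconvex disc 22 mm in diameter and 9 mm thick, standing on edge in the stand. Origin at the middle of the disc, 36 mm above the cart top; the top of its edge is 11 mm straight above. x is the disc's axis, along the stand. The stone may lean up to about 5 degrees.
- stone_b: Second stone to tap, at stand x = +60 mm: polished black slate baduk stone, a biconvex disc 22 mm in diameter and 9 mm thick, standing on edge in the stand. Origin at the middle of the disc, 36 mm above the cart top; the top of its edge is 11 mm straight above. x is the disc's axis, along the stand. The stone may lean up to about 5 degrees.
- stone_c: Third stone to tap, at stand x = +20 mm, next to the empty slot: polished black slate baduk stone, a biconvex disc 22 mm in diameter and 9 mm thick, standing on edge in the stand. Origin at the middle of the disc, 36 mm above the cart top; the top of its edge is 11 mm straight above. x is the disc's axis, along the stand. The stone may lean up to about 5 degrees.
- stone_d: One of the tested pair, at stand x = -60 mm, not to be touched: polished black slate baduk stone, a biconvex disc 22 mm in diameter and 9 mm thick, standing on edge in the stand. Origin at the middle of the disc, 36 mm above the cart top; the top of its edge is 11 mm straight above. x is the disc's axis, along the stand. The stone may lean up to about 5 degrees.
- stone_e: Other one of the tested pair, in the end slot at stand x = -100 mm, not to be touched: polished black slate baduk stone, a biconvex disc 22 mm in diameter and 9 mm thick, standing on edge in the stand. Origin at the middle of the disc, 36 mm above the cart top; the top of its edge is 11 mm straight above. x is the disc's axis, along the stand. The stone may lean up to about 5 degrees.
- dish: White porcelain dish with a chipped rim, empty, 90 mm across and 24 mm high, near the stand; origin under its centre. A bystander.
- weight: Stubby cast iron weight with a knurled top, 48 mm across and 47 mm high, near the stand; origin under its centre. A bystander.
- oil_bottle: Small amber glass oil bottle, 38 mm across and 75 mm high, near the stand; origin under its centre. A bystander.
- caliper: Brass sizing caliper lying flat, 130 mm long (x), about 62 mm over its jaws, 8 mm thick, near the stand; origin under the middle of its beam. A bystander.
- microphone: Measuring microphone on a short round-footed table stand, 68 mm high, foot 66 mm across, near the stand and pointing at the stones; origin under its foot. A bystander.

How it is judged:
By the outcome, as a careful person would: the job done as asked, in the order asked, and still so for the second after the job is handed in, with the robot touching nothing.
It also fails if it takes over 42 s, if anything falls off the work surface, if the arm or the gripper's body presses on something with over 40 N, if the wrist force passes 120 N, or if a joint passes its speed limit or range.

## Robot

A 7-joint arm with a two-finger parallel gripper is mounted at the origin on the work surface. World frame = base frame: x ahead of the robot, y to its left, z up, the work surface at z = 0. Lengths are in m, angles in rad, forces in N, time in s.
With the tool pointing down it reaches from about 0.425 to 0.925 m from the base axis. Payload 6.8 kg.
Tool frame: the origin (TCP) lies midway between the tips of the shut fingers; the grasp point (between the pads) lies 19 mm behind it; x points along the fingers, z is the direction in which the jaws open and shut, and the axes are right-handed (so a half turn about x gives the same grasp; the last joint's range is limited). The gripper opens to 85 mm and grips with 20 to 120 N. Pads are 22 mm wide; open, the fingers measure 114 mm over their backs; the gripper's body (76 mm by 85 mm) begins 54 mm behind the grasp point. The pads swing forward as they close: fully open they stand 13 mm farther back than shut.
Start: joints at [1.159, 0.477, 0.022, 1.555, -0.011, 1.109, -0.083], TCP at [0.202, -0.644, 0.231] pointing down, gripper open.
Joint ranges: [-2.96, 2.96], [-0.34, 2.1], [-1.41, 1.46], [0.24, 2.44], [-1.37, 4.51], [0.17, 1.92], [-2.96, 2.96]. Speed limits (rad/s): [2.39, 2.39, 3.14, 3.14, 3.14, 3.14, 3.14].

## Interface

Orientations are given as a unit quaternion [x, y, z, w].
In Python, from bench import ctrl, eyes, workorder gives the robot as it stands. The module is installed in compiled form; this text tells all that it offers.
- The arm moves only by the tool move_arm, never from a script. Its argument "increments" is a list of rows, each a list of 4 numbers: the shift along the tool's x, y, z in m, then the turn about the tool's x in degrees. In form: [[dx, dy, dz, roll], ...]. A call has 1 to 12 rows; each row is the pose to reach, as a shift and turn from the pose commanded when the call began, along the tool's axes at that moment; what a row does not reach only later rows make up. A row lasts 1/8 s, in which the tool goes at most 62.5 mm and 10.7 degrees, less where a joint would pass 70% of its speed; a pose out of reach is approached as far as the arm can. A call with a gripper value outside its range is refused whole. "fingers" is the finger opening in m, from 0 to 0.0854, set as the call begins (left out, the last holds). The fingers move at their own pace and stop on an object; the grip force is fixed at half the most. Time passes only in rows, so rows that repeat a pose let the fingers close. It gives the time, the measured TCP pose, the force and the opening at its end, in the units of the state.
- ctrl.sense(): the state, without advancing time (a new reading comes with each control period).
- eyes.get_image(name): name is "scene" or "top"; returns a dict with "image" (400x640x3 uint8, red, green, blue), "vfov" (degrees; the focal length in pixels is half the picture's height over the tangent of half this angle, whatever the lens; pixels are square), "cx", "cy" (the principal point, pixels), "position" and "rotation" of the camera in the world. Camera axes: x right, y up, looking along -z (the intrinsics and any distortion apply to the point x, -y, -z); pixel columns grow to the right and rows downward; lengths in m; the calibration is good to about 2 mm. A picture is of the moment at which its call begins. There is no depth.
- workorder.close_job(): hands the job in, once; it reports no verdict.
The state is a dict: "time_s": time; "joint_pos": joint angles; "joint_vel": joint speeds; "joint_torque": joint torques, N m; "ee_pos": TCP position; "orientation": TCP orientation; "contact_force": force on the tool from outside, world axes, zero at the start; "torque": the same for the moment, N m; "finger_gap": finger opening in m.
Only numpy, scipy, OpenCV 4.12 (cv2) and the standard library are available. Lean on these libraries where they do the work, as an engineer would, in place of code of your own. Each camera call takes 0.05 s, during which the arm holds its last target.

## Working session

There is one attempt and no reset: what is moved stays moved. The work goes in short steps, Python scripts to look and compute and a tool call to move; the robot and the scene stay as the last step left them, time stands still between calls to the robot, and variables do not carry over. Pictures are saved under pics/ and viewed, and the job is handed in when it is done.

Besides the shell and the picture viewer there is one more tool, called in YAML: its name, and indented under it one key for each argument. move_arm: Moves the arm, as the interface text tells. Its arguments: {"type":"object","properties":{"increments":{"type":"array"},"fingers":{"type":"number"}},"required":["increments"]}

```bash
mkdir -p pics; python3 - <<'E'
from bench import ctrl, eyes
import cv2,pickle
s=ctrl.sense()
for k in s: print(k,s[k])
d={}
for n in("scene","top"):
    im=eyes.get_image(n); d[n]=im
    cv2.imwrite(f"pics/{n}0.png",im["image"][:,:,::-1])
    print(n,{k:v for k,v in im.items() if k!="image"})
pickle.dump(d,open("im0.pkl","wb"))
E
```

```text
time_s 0.0
joint_pos [ 1.15889951  0.47779596  0.0223346   1.55647077 -0.0114901   1.10931073
 -0.08309777]
joint_vel [-3.04285114e-04 -1.93217834e-05  1.13230019e-03  1.18987158e-03
  2.64960991e-04  1.97636715e-04 -2.03426065e-04]
joint_torque [ 1.15183325e-04 -5.96452439e+01  1.60805516e+00 -2.81201380e+01
  1.24207433e-02  9.40084748e-03  4.13057091e-05]
ee_pos [ 0.20172642 -0.6435162   0.23032025]
orientation [ 0.41892196  0.57046462 -0.41822974  0.5693491 ]
contact_force [ 0.05061313 -0.02791291  0.1688971 ]
torque [-0.02281121 -0.01279759 -0.02521618]
finger_gap 0.08537638317123998
scene {'vfov': 49.238288494976224, 'cx': 317.3522998835314, 'cy': 187.15190145762196, 'position': array([ 0.96975209, -0.38250983,  0.77077363]), 'rotation': array([0.32574943, 0.13115372, 0.35894295, 0.86478088])}
top {'vfov': 43.66124872219292, 'cx': 314.29384440469715, 'cy': 199.0547466768808, 'position': array([0.45686539, 0.06462794, 1.07328327]), 'rotation': array([-0.03043825,  0.02237319,  0.7133653 , -0.69977346])}
```

View pics/scene0.png

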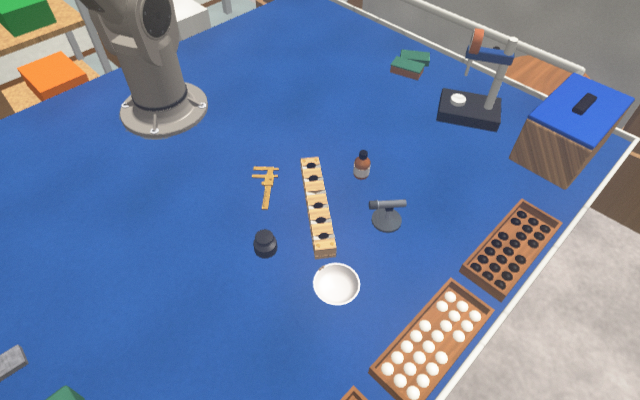

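View pics/top0.png

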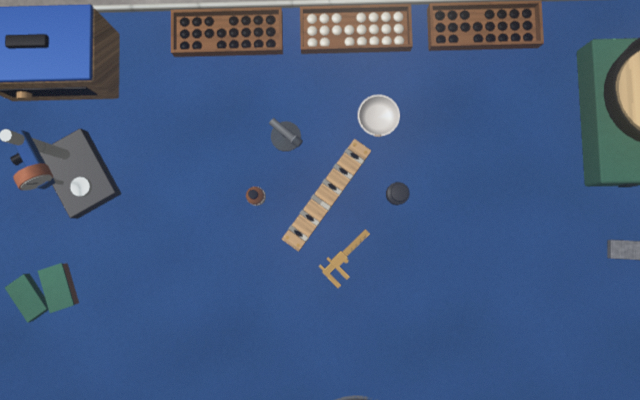

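```bash
python3 - <<'E'
import cv2,pickle
d=pickle.load(open("im0.pkl","rb"))
t=d["top"]["image"][130:260,270:385,::-1]; cv2.imwrite("pics/topc.png",cv2.resize(t,None,fx=4.6,fy=4.6,interpolation=cv2.INTER_CUBIC))
t=d["scene"]["image"][145:265,240:400,::-1]; cv2.imwrite("pics/scenec.png",cv2.resize(t,None,fx=5,fy=5,interpolation=cv2.INTER_CUBIC))
print(d["top"].keys())
E
```

```text
dict_keys(['image', 'vfov', 'cx', 'cy', 'position', 'rotation'])
```

View pics/topc.png

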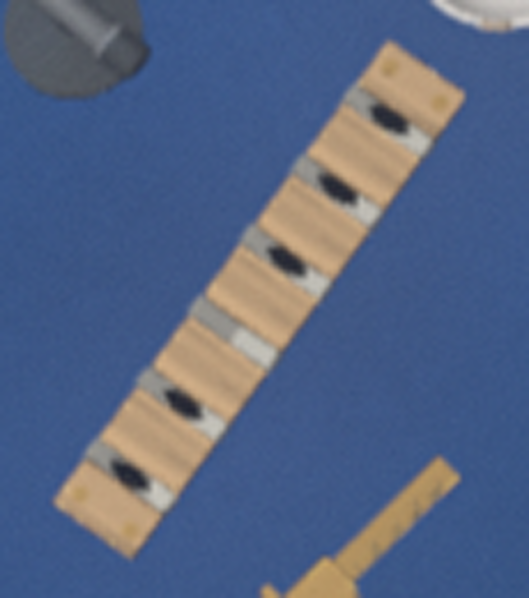

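View pics/scenec.png

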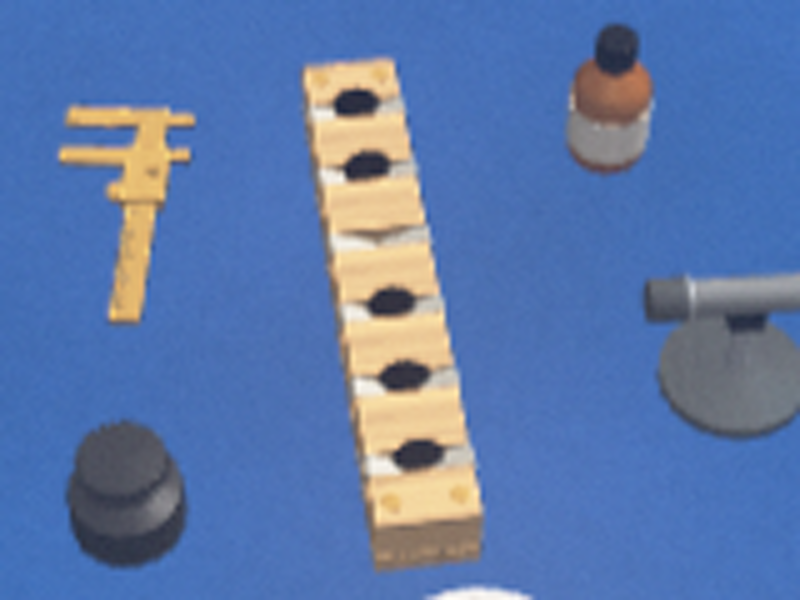

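```bash
cat > h.py <<'E'
import numpy as np
from scipy.spatial.transform import Rotation as R
from scipy.optimize import least_squares
def proj(c,P):
    P=np.atleast_2d(P); f=200/np.tan(np.radians(c["vfov"]/2))
    q=R.from_quat(c["rotation"]).inv().apply(P-c["position"])
    return np.c_[c["cx"]+f*q[:,0]/-q[:,2], c["cy"]-f*q[:,1]/-q[:,2]]
E
python3 - <<'E'
import pickle
from h import *
d=pickle.load(open("im0.pkl","rb"))
h=.1305
L=[[h,.022,.034],[h,-.022,.034],[-h,-.022,.034],[-h,.022,.034]]
# top
tc=np.array([[388,40],[465,96],[133,557],[54,502]])/4.6+[270,130]
ts=np.array([[390,120],[338,188],[288,262],[183,404],[130,475]])/4.6+[270,130]
sc=np.array([[482,515],[375,528],[303,68],[393,60]])/5+[240,145]
S=[[x,0,.041] for x in(.1,.06,.02,-.06,-.1)]
def W(p,P):
    return R.from_euler('z',p[2]).apply(np.array(P))+[p[0],p[1],0]
def res(p,w):
    r=[]
    if 't' in w: r+=[proj(d["top"],W(p,L))-tc, proj(d["top"],W(p,S))-ts]
    if 's' in w: r+=[proj(d["scene"],W(p,L))-sc]
    return np.vstack(r).ravel()
for w in('t','s','ts'):
    for y0 in(0,1.5,3,4.5):
        s=least_squares(res,[.5,.06,y0],args=(w,))
        if s.cost<300: print(w,s.x,s.cost); print(s.fun.reshape(-1,2).round(1).tolist()); break
E
```

```text
t [ 0.5434361   0.04963698 -0.64500973] 0.8481807824252595
[[0.1, -0.2], [0.5, -0.3], [-0.4, 0.7], [-0.4, 0.1], [0.0, -0.5], [0.1, 0.2], [-0.2, -0.4], [0.0, 0.0], [0.2, 0.3]]
s [ 0.54370211  0.05060833 -0.65102604] 0.25160842282811924
[[0.3, 0.3], [-0.2, 0.1], [-0.2, -0.3], [0.1, -0.4]]
ts [ 0.54352871  0.04987042 -0.64706044] 1.4939840274066492
[[0.2, -0.2], [0.5, -0.3], [-0.6, 0.6], [-0.6, -0.0], [-0.0, -0.4], [0.1, 0.2], [-0.3, -0.4], [-0.1, -0.1], [-0.0, 0.2], [0.2, 0.4], [-0.2, 0.3], [-0.7, -0.1], [-0.4, -0.3]]
```

```bash
cat > plan.py <<'E'
import sys
from h import *
from bench import ctrl
s=ctrl.sense(); r=R.from_quat(s["orientation"]); print(s["time_s"],s["ee_pos"],s["contact_force"])
print(r.as_matrix().round(4))
p=np.array([.5435,.0499,0]); u=np.array([np.cos(-.647),np.sin(-.647),0])
za=np.degrees(np.arctan2(r.as_matrix()[1,2],r.as_matrix()[0,2])); print("tool z az",za,"stand",np.degrees(-.647))
for n,x in zip("abc",(.1,.06,.02)):
    t=p+x*u+[0,0,float(sys.argv[1])]; print(n,t.round(4),"tool shift",r.inv().apply(t-s["ee_pos"]).round(4))
E
python3 plan.py 0.1
```

```text
0.1 [ 0.20174109 -0.6435952   0.23039043] [0.50031115 0.09805452 0.29093018]
[[-6.000e-04  9.542e-01  2.991e-01]
 [ 1.600e-03  2.991e-01 -9.542e-01]
 [-1.000e+00 -2.000e-04 -1.700e-03]]
tool z az -72.5934735454549 stand -37.07036934496426
a [ 0.6233 -0.0104  0.1   ] tool shift [ 0.1311  0.5917 -0.4779]
b [0.5914 0.0137 0.1   ] tool shift [ 0.1312  0.5684 -0.5104]
c [0.5595 0.0378 0.1   ] tool shift [ 0.1312  0.5452 -0.543 ]
```

move_arm:
  increments:
    - [0.004,0.035,-0.028,3.2]
    - [0.008,0.07,-0.056,6.4]
    - [0.012,0.105,-0.084,9.6]
    - [0.016,0.14,-0.112,12.8]
    - [0.02,0.175,-0.14,16]
    - [0.024,0.21,-0.168,19.2]
    - [0.028,0.245,-0.196,22.4]
    - [0.032,0.28,-0.224,25.6]
    - [0.036,0.315,-0.252,28.8]
    - [0.04,0.35,-0.28,32]
    - [0.044,0.385,-0.308,35.2]
    - [0.05,0.42,-0.336,38.5]
  fingers: 0

```text
time_s: 1.6
ee_pos: [0.5027, -0.1966, 0.1811]
orientation: [-0.583, -0.399, 0.584, -0.399]
contact_force: [0.6, 0.1, -0.1]
finger_gap: -0.0004
```

```bash
python3 plan.py 0.12
```

```text
1.6 [ 0.50273022 -0.19662462  0.18107123] [ 0.60851465  0.12293326 -0.1328412 ]
[[-1.000e-04  9.323e-01 -3.618e-01]
 [-1.000e-04 -3.618e-01 -9.323e-01]
 [-1.000e+00 -1.000e-04  1.000e-04]]
tool z az -111.20983069299791 stand -37.07036934496426
a [ 0.6233 -0.0104  0.12  ] tool shift [ 0.061   0.045  -0.2173]
b [0.5914 0.0137 0.12  ] tool shift [ 0.0611  0.0065 -0.2282]
c [0.5595 0.0378 0.12  ] tool shift [ 0.0611 -0.0319 -0.2391]
```

move_arm:
  increments:
    - [0,0.006,-0.03,3]
    - [0,0.012,-0.06,6]
    - [0,0.019,-0.09,9]
    - [0,0.026,-0.125,12]
    - [0.01,0.033,-0.16,14]
    - [0.02,0.04,-0.195,15.9]
    - [0.04,0.044,-0.212,15.9]
    - [0.07,0.045,-0.2173,15.9]
    - [0.1,0.045,-0.2173,15.9]
    - [0.1,0.045,-0.2173,15.9]

```text
time_s: 2.85
ee_pos: [0.6195, -0.0124, 0.0781]
orientation: [-0.631, -0.316, 0.635, -0.315]
contact_force: [0.3, -0.1, 0.6]
finger_gap: -0.0003
```

```bash
python3 plan.py 0.05; python3 - <<'E'
from bench import eyes
import cv2,pickle
d={}
for n,(x,y) in(("scene",(240,145)),("top",(290,110))):
    im=eyes.get_image(n);d[n]=im
    cv2.imwrite(f"pics/{n}1.png",cv2.resize(im["image"][y:y+120,x:x+160,::-1],None,fx=5,fy=5,interpolation=cv2.INTER_CUBIC))
pickle.dump(d,open("im1.pkl","wb"))
E
```

```text
2.85 [ 0.61954642 -0.01237487  0.07805898] [ 0.34250189 -0.13534789  0.56543194]
[[-0.0067  0.7986 -0.6018]
 [-0.001  -0.6018 -0.7986]
 [-1.     -0.0048  0.0048]]
tool z az -126.99937018679194 stand -37.07036934496426
a [ 0.6233 -0.0104  0.05  ] tool shift [ 0.028   0.0019 -0.004 ]
b [0.5914 0.0137 0.05  ] tool shift [ 0.0282 -0.0381 -0.004 ]
c [0.5595 0.0378 0.05  ] tool shift [ 0.0284 -0.0781 -0.0041]
```

View pics/scene1.png

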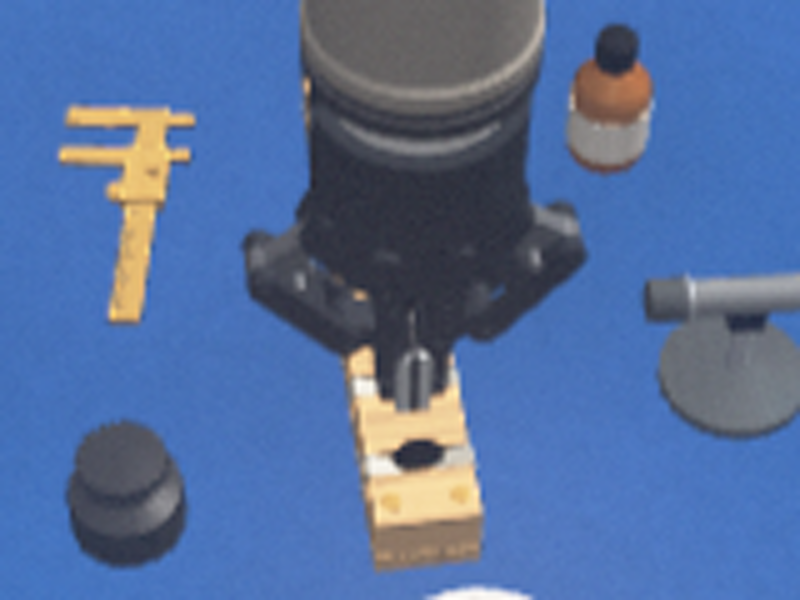

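View pics/top1.png

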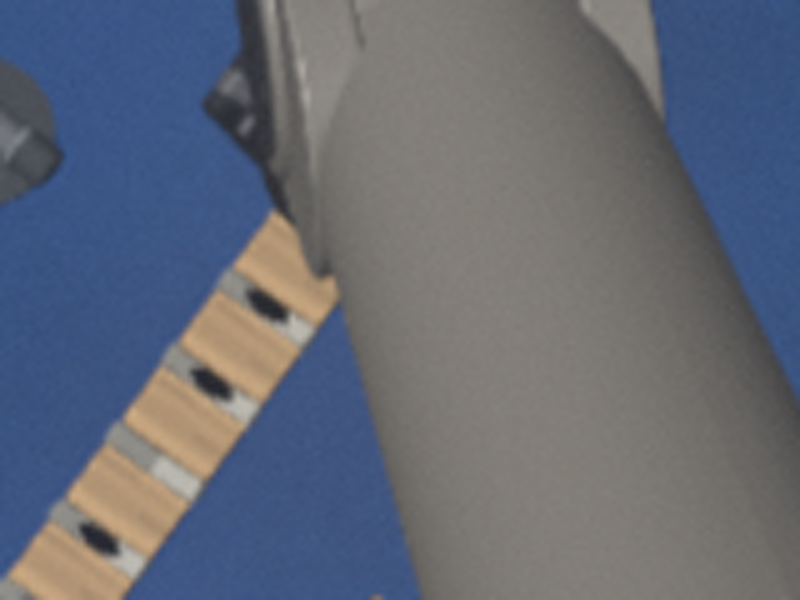

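move_arm:
  increments:
    - [0.0,0.0,0.0,0]
    - [0,0,0,0]

```text
time_s: 3.2
ee_pos: [0.6231, -0.0115, 0.0825]
orientation: [0.633, 0.315, -0.632, 0.316]
contact_force: [0.1, 0.8, -0.5]
finger_gap: 0.0002
```

```bash
python3 plan.py 0.05; python3 - <<'E'
from h import *
from bench import eyes,ctrl
import cv2,pickle
im=eyes.get_image("scene");p=ctrl.sense()["ee_pos"]
x,y=240,145
cv2.imwrite(f"pics/scene2.png",cv2.resize(im["image"][y:y+120,x:x+160,::-1],None,fx=5,fy=5,interpolation=cv2.INTER_CUBIC))
print("tcp crop px",(proj(im,p)-[x,y])*5)
for X in(.1,.06): print((proj(im,np.array([.5435,.0499,.047])+X*np.array([.798,-.603,0]))-[x,y])*5)
E
```

```text
3.2 [ 0.62311873 -0.01148132  0.0825014 ] [ 0.12630021  0.75698528 -0.48121797]
[[ 0.0021  0.7986 -0.6019]
 [ 0.     -0.6019 -0.7986]
 [-1.      0.0016 -0.0013]]
tool z az -127.00566979315707 stand -37.07036934496426
a [ 0.6233 -0.0104  0.05  ] tool shift [ 0.0325 -0.0006 -0.0009]
b [0.5914 0.0137 0.05  ] tool shift [ 0.0324 -0.0406 -0.001 ]
c [0.5595 0.0378 0.05  ] tool shift [ 0.0324 -0.0806 -0.001 ]
tcp crop px [[416.88464454 390.7708044 ]]
[[417.70707012 441.99000353]]
[[403.41414412 363.34722897]]
```

View pics/scene2.png

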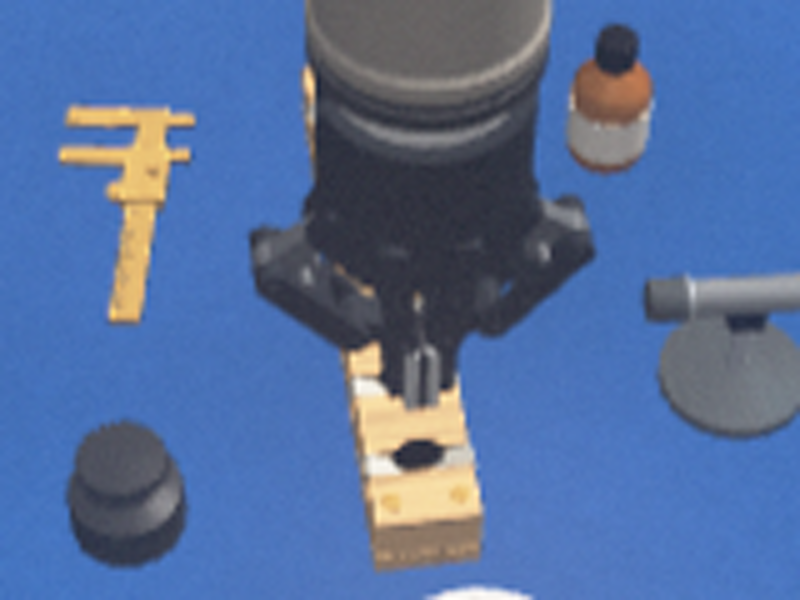

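move_arm:
  increments:
    - [0.002,0,0,0]
    - [0.005,0,0,0]
    - [0.009,0,0,0]
    - [0.013,0,0,0]
    - [0.017,0,0,0]
    - [0.021,0,0,0]
    - [0.024,0,0,0]
    - [0.026,0,0,0]
    - [0.027,0,0,0]
    - [0.028,0,0,0]
    - [0.028,0,0,0]
    - [0.028,0,0,0]

```text
time_s: 4.75
ee_pos: [0.6225, -0.0113, 0.0534]
orientation: [0.633, 0.315, -0.633, 0.316]
contact_force: [-0.5, 0.5, 0.2]
finger_gap: -0.0002
```

```bash
python3 plan.py 0.047
```

```text
4.75 [ 0.62247029 -0.01133681  0.05340402] [-0.47515094  0.49838506  0.18513098]
[[ 2.000e-04  7.987e-01 -6.018e-01]
 [-0.000e+00 -6.018e-01 -7.987e-01]
 [-1.000e+00  2.000e-04 -1.000e-04]]
tool z az -126.99608022445476 stand -37.07036934496426
a [ 0.6233 -0.0104  0.047 ] tool shift [ 0.0064  0.0001 -0.0013]
b [0.5914 0.0137 0.047 ] tool shift [ 0.0064 -0.0399 -0.0013]
c [0.5595 0.0378 0.047 ] tool shift [ 0.0064 -0.0799 -0.0014]
```

move_arm:
  increments:
    - [0.0005,0,-0.0005,0]
    - [0.001,0,-0.001,0]
    - [0.0015,0,-0.0013,0]
    - [0.002,0,-0.0013,0]
    - [0.0025,0,-0.0013,0]
    - [0.003,0,-0.0013,0]
    - [0.003,0,-0.0013,0]
    - [0.003,0,-0.0013,0]

```text
time_s: 5.75
ee_pos: [0.6232, -0.0103, 0.0503]
orientation: [-0.633, -0.316, 0.633, -0.316]
contact_force: [-0.2, -0.5, 0.8]
finger_gap: 0.0002
```

```bash
python3 plan.py 0.047|head -1
```

```text
5.75 [ 0.62315938 -0.01026837  0.05031051] [-0.1577124  -0.47875971  0.75418706]
```

move_arm:
  increments:
    - [0.001,0,0,0]
    - [0.002,0,0,0]
    - [0.003,0,0,0]
    - [0.004,0,0,0]
    - [0.005,0,0,0]
    - [0.0055,0,0,0]
    - [0.006,0,0,0]
    - [0.0062,0,0,0]
    - [0.0062,0,0,0]

```text
time_s: 6.88
ee_pos: [0.6233, -0.0103, 0.0442]
orientation: [0.633, 0.315, -0.633, 0.316]
contact_force: [-0.1, -0.7, 1.3]
finger_gap: 0.0001
```

```bash
for i in 1 2 3; do python3 plan.py 0.047|head -1;done; cat > shot.py <<'E'
from h import *
from bench import eyes,ctrl
import cv2,sys
im=eyes.get_image("scene");x,y=275,150
cv2.imwrite(f"pics/{sys.argv[1]}.png",cv2.resize(im["image"][y:y+110,x:x+80,::-1],None,fx=5.4,fy=5.4,interpolation=cv2.INTER_CUBIC))
E
python3 shot.py tap_a
```

```text
6.875 [ 0.62329154 -0.01031859  0.04422173] [-0.07883455 -0.68762093  1.3177068 ]
6.875 [ 0.62329154 -0.01031859  0.04422173] [-0.07883455 -0.68762093  1.3177068 ]
6.875 [ 0.62329154 -0.01031859  0.04422173] [-0.07883455 -0.68762093  1.3177068 ]
```

View pics/tap_a.png

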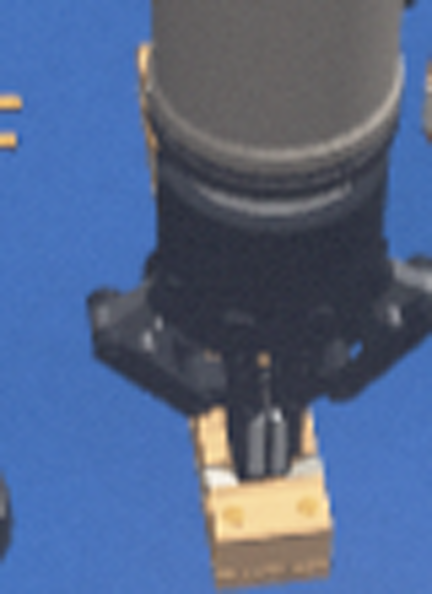

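```bash
cat > avg.py <<'E'
from bench import eyes,ctrl
import numpy as np
F=[];P=[]
for i in range(8):
    eyes.get_image("scene"); s=ctrl.sense(); F.append(s["contact_force"]);P.append(s["ee_pos"])
print(s["time_s"],np.mean(F,0).round(2),np.std(F,0).round(2),np.mean(P,0).round(5),np.std(P,0).round(5))
E
python3 avg.py
```

```text
7.325 [ 0.16 -0.13  1.85] [0.5  0.41 0.3 ] [ 0.62324 -0.01026  0.04416] [3.e-05 3.e-05 3.e-05]
```

move_arm:
  increments:
    - [-0.004,0,0,0]
    - [-0.01,0,0,0]
    - [-0.016,0,0,0]
    - [-0.02,0,0,0]
    - [-0.02,-0.005,0,0]
    - [-0.02,-0.012,0,0]
    - [-0.02,-0.02,0,0]
    - [-0.02,-0.028,0,0]
    - [-0.02,-0.035,0,0]
    - [-0.02,-0.04,0,0]
    - [-0.018,-0.04,0,0]
    - [-0.015,-0.04,0,0]

```text
time_s: 8.82
ee_pos: [0.5915, 0.0136, 0.059]
orientation: [0.633, 0.315, -0.633, 0.316]
contact_force: [-0.4, 0.3, -1.0]
finger_gap: -0.0
```

```bash
python3 plan.py 0.044; python3 shot.py after_a
```

```text
8.825 [0.59148317 0.01358894 0.05903216] [-0.35328104  0.2505523  -0.96871553]
[[ 4.000e-04  7.985e-01 -6.019e-01]
 [-1.000e-04 -6.019e-01 -7.985e-01]
 [-1.000e+00  4.000e-04 -2.000e-04]]
tool z az -127.0093076136345 stand -37.07036934496426
a [ 0.6233 -0.0104  0.044 ] tool shift [ 0.015   0.0398 -0.    ]
b [0.5914 0.0137 0.044 ] tool shift [ 0.015  -0.0002 -0.    ]
c [0.5595 0.0378 0.044 ] tool shift [ 0.015  -0.0402 -0.0001]
```

View pics/after_a.png

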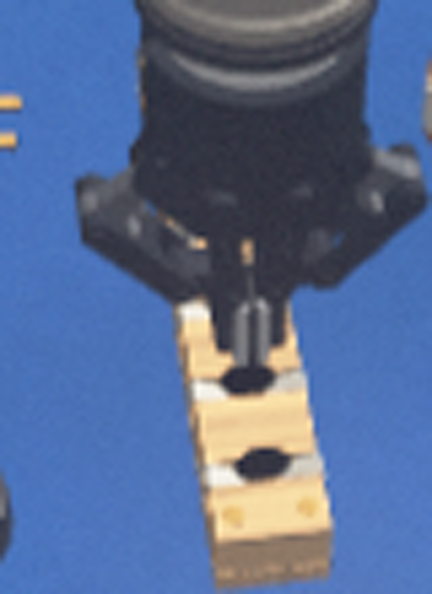

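Stone a is back upright at crop (263,463) and the tip is over b. Next I tap b, going 15 mm down to z 0.044.

move_arm:
  increments:
    - [0.002,0,0,0]
    - [0.005,0,0,0]
    - [0.0075,0,0,0]
    - [0.009,0,0,0]
    - [0.01,0,0,0]
    - [0.011,0,0,0]
    - [0.012,0,0,0]
    - [0.013,0,0,0]
    - [0.014,0,0,0]
    - [0.0147,0,0,0]
    - [0.015,0,0,0]
    - [0.015,0,0,0]

```text
time_s: 10.38
ee_pos: [0.5914, 0.0138, 0.0442]
orientation: [0.633, 0.315, -0.633, 0.316]
contact_force: [0.0, 1.2, 1.8]
finger_gap: 0.0001
```

```bash
python3 avg.py
```

```text
10.775 [ 0.19 -0.22  2.02] [0.54 0.41 0.61] [0.59132 0.0138  0.04418] [4.e-05 3.e-05 3.e-05]
```

move_arm:
  increments:
    - [-0.004,0,0,0]
    - [-0.01,0,0,0]
    - [-0.016,0,0,0]
    - [-0.02,0,0,0]
    - [-0.02,-0.005,0,0]
    - [-0.02,-0.012,0,0]
    - [-0.02,-0.02,0,0]
    - [-0.02,-0.028,0,0]
    - [-0.02,-0.035,0,0]
    - [-0.02,-0.04,0,0]
    - [-0.018,-0.04,0,0]
    - [-0.015,-0.04,0,0]

```text
time_s: 12.28
ee_pos: [0.5596, 0.0377, 0.059]
orientation: [0.633, 0.315, -0.633, 0.316]
contact_force: [-0.2, 0.3, 0.7]
finger_gap: 0.0
```

```bash
python3 plan.py 0.044; python3 shot.py after_b
```

```text
12.275 [0.55956164 0.03768041 0.05902541] [-0.23557319  0.3321289   0.73665657]
[[ 5.000e-04  7.985e-01 -6.019e-01]
 [-1.000e-04 -6.019e-01 -7.985e-01]
 [-1.000e+00  4.000e-04 -2.000e-04]]
tool z az -127.00855819529988 stand -37.07036934496426
a [ 0.6233 -0.0104  0.044 ] tool shift [0.0151 0.0798 0.    ]
b [0.5914 0.0137 0.044 ] tool shift [ 0.015   0.0398 -0.    ]
c [0.5595 0.0378 0.044 ] tool shift [ 0.015  -0.0002 -0.0001]
```

View pics/after_b.png

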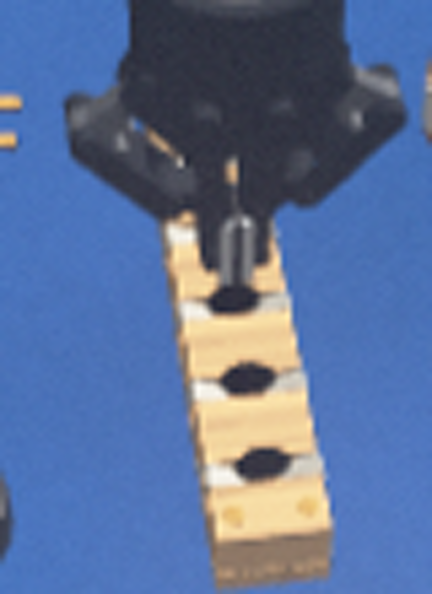

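Stones a (263,463) and b (248,380) have sprung back and stand upright. The tip is over c.

move_arm:
  increments:
    - [0.002,0,0,0]
    - [0.005,0,0,0]
    - [0.0075,0,0,0]
    - [0.009,0,0,0]
    - [0.01,0,0,0]
    - [0.011,0,0,0]
    - [0.012,0,0,0]
    - [0.013,0,0,0]
    - [0.014,0,0,0]
    - [0.0147,0,0,0]
    - [0.015,0,0,0]
    - [0.015,0,0,0]

```text
time_s: 13.82
ee_pos: [0.5594, 0.0379, 0.0442]
orientation: [0.633, 0.315, -0.633, 0.316]
contact_force: [-0.4, 0.3, 2.4]
finger_gap: -0.0001
```

```bash
python3 avg.py
```

```text
14.225 [ 0.34 -0.12  2.02] [0.71 0.47 0.49] [0.55937 0.03788 0.04417] [3.e-05 2.e-05 3.e-05]
```

move_arm:
  increments:
    - [-0.004,0,0,0]
    - [-0.012,0,0,0]
    - [-0.025,0,0,0]
    - [-0.045,0,0,0]
    - [-0.07,0,0,0]
    - [-0.095,0,0,0]
    - [-0.12,0,0.01,0]
    - [-0.14,0,0.035,0]
    - [-0.15,0,0.07,0]
    - [-0.15,0,0.105,0]
    - [-0.15,0,0.135,0]
    - [-0.15,0,0.15,0]

```text
time_s: 15.72
ee_pos: [0.4681, -0.0832, 0.1949]
orientation: [0.633, 0.315, -0.633, 0.315]
contact_force: [0.7, 0.0, 0.0]
finger_gap: -0.0003
```

move_arm:
  increments:
    - [0,0,0.03,0]
    - [0,0,0.06,0]
    - [0,0,0.08,0]
    - [0,0,0.09,0]
    - [0,0,0.09,0]
    - [0,0,0.09,0]
    - [0,0,0.09,0]

```text
time_s: 16.6
ee_pos: [0.4154, -0.1531, 0.1941]
orientation: [0.633, 0.316, -0.633, 0.316]
contact_force: [-0.3, -0.1, 0.4]
finger_gap: 0.0002
```

```bash
python3 avg.py; python3 - <<'E'
from bench import eyes
import cv2,pickle,numpy as np
d=pickle.load(open("im0.pkl","rb"))
o=[]
for n,(x,y) in(("scene",(240,140)),("top",(240,120))):
    im=eyes.get_image(n)["image"]
    for s in (d[n]["image"],im): o.append(cv2.resize(s[y:y+130,x:x+175,::-1],None,fx=2.25,fy=2.25,interpolation=cv2.INTER_CUBIC))
cv2.imwrite("pics/final.png",np.vstack([np.hstack(o[:2]),np.hstack(o[2:])]))
E
```

```text
17.0 [ 0.22 -0.08  0.26] [0.45 0.65 0.37] [ 0.41503 -0.15357  0.19407] [1.4e-04 1.8e-04 1.0e-05]
```

View pics/final.png

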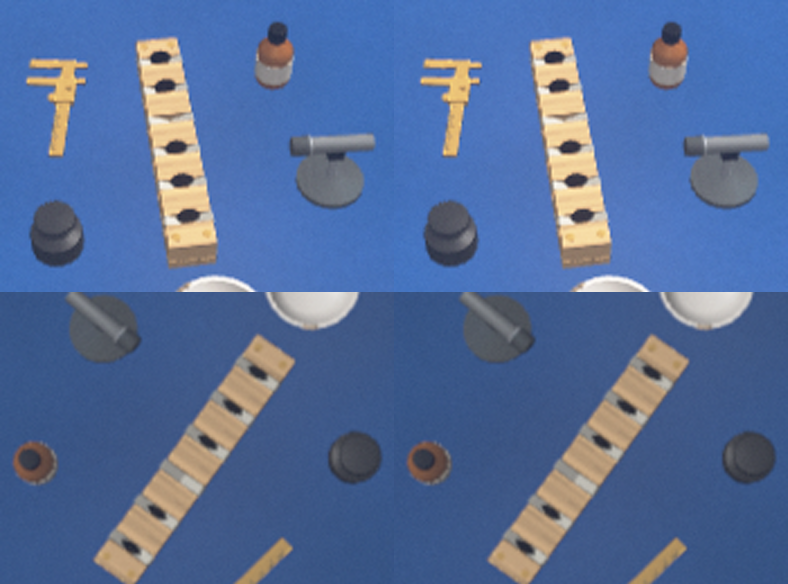

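The before and after views match: all five stones stand in their slots and the bystanders haven't moved. I'm handing in.

```bash
python3 -c "
from bench import workorder
print(workorder.close_job())"
```

```text
the job is handed in; nothing more can be done
None
```

I tapped the three stones once each with the shut fingertips, in the order a, b, c, and handed the job in at about 17 s of the 42 s limit.

- **Taps:** each tap stopped at a tip height of 44.2 mm, a dip of about 2.8 mm from the nominal 47 mm edge height. The averaged upward force was 1.85 N on a and 2.02 N on b and c. A 2.8 mm dip should give about 2.0 N.
- **Hold time:** each tap was held for about half a second while I averaged the readings, so these were short presses rather than instant taps.
- **After the taps:** before and after pictures from both cameras look the same. All five stones stand in their slots, the pair was not approached, the bystanders in view have not moved, and the arm is clear.
- **Weak spots:** single force readings scatter by about 0.5 N, and with the arm clear the average still read about 0.26 N upward, so the forces are rough. The two camera fits of the stand's position agreed to about 1 mm. No check failed.

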